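# Index the rotary table to the next hole

## Task

Index the rotary table to its next position: with the fingertips press the yellow plunger button in, keep it in while you turn the table by it to the next hole, the one marked by the green pin, then take the fingers off and let the plunger spring out there so that the table is locked. Only press and push, gently: pinch and lift nothing, and leave the things standing around where they are.

Things in the scene. Friction and masses are not known exactly. Their poses are not given: they have to be found in the camera images.
- rotary_table: Rotary indexing table, bolted down: blue foot, steel table with clamped wooden workpiece, grey index plate (a sector, top 46 mm above the bench) towards the robot. Origin: bench top, on the vertical turning axis; its -x axis points to the middle of five 13 mm locking holes, 30 degrees apart on a 100 mm radius, joined by an arc slot.
- table_axis (a point): Centre of the turning steel table's upper side, 72 mm above the bench, on the vertical turning axis. The table is 124 mm across; workpiece and its clamps rise to 103 mm above the bench.
- button_top (a point): Centre of the flat top of the yellow plunger button (53 mm across), 100 mm from the turning axis, 90 mm above the bench when out; moves straight down. It sits in a guard ring (inside 56, outside 64 mm across, rim 86 mm above the bench) on the arm that turns with the table: a fingertip pressed on the button and moved round the axis takes the arm along by friction and by the ring's wall.
- plunger (a joint): Plunger travel in m: 0 = out, locked in a hole; 0.022 = at its stop. Spring: 3.4 N to start, about 8 N at 0.012, 11.8 N at the stop. From about 0.012 its collar is below the index plate and the arm is free. Let go between holes, it stays in at about 12 mm, held under the plate; let go within about 3 mm of a hole's centre, it centres itself and springs out.
- index_arm (a joint): Angle of table and arm in rad: 0 = middle hole (the start), positive = counter-clockwise from above; holes at -1.047, -0.524, 0, 0.524, 1.047. Light friction (about 0.6 N at the button) when unlocked; up to 0.016 rad of play either way when locked.
- pointer (a point): A point on the index arm's centre line, 148 mm from the turning axis, 8 mm beyond the tip of the arm's small white pointer, 50 mm above the bench. When the arm is locked in the marked hole it lies on the pin's axis.
- green_pin: Green plastic pin, 18 mm across, 12 mm high, fixed in the rim of the index plate 148 mm from the turning axis, on the same radius line as the next hole: 30 degrees from the start, on either side. Origin: centre of its underside, on the plate. Turn towards it.
- red_pin: Red plastic pin of the same size, on the radius of the neighbouring hole on the other side: position already done.
- screw_jar: Loose glass jar of screws with a green lid, 67 mm across, 95 mm high, bystander. Origin: centre of its underside.
- tape_roll: Loose roll of masking tape, 96 mm across, 24 mm high, bystander. Origin: centre of its underside.
- clamp: Loose black C-clamp, 89 x 140 x 18 mm, bystander. Origin: centre of its underside.
- glue: Loose yellow glue bottle, 41 x 62 x 200 mm, standing behind the table, bystander. Origin: centre of its underside.

How it is judged:
On the way, in this order (a step that is already met when the one before it is completed fails the run):
1. the plunger is pressed in while the table is still at its starting hole (value of joint plunger above 0.0115 m and value of joint index_arm between -0.08 and 0.08 rad), for 0.1 s.
2. the table has been brought towards the green pin with the plunger still in (value of joint plunger above 0.008 m and horizontal distance between pointer and green_pin below 0.045 m), for 0.1 s.
At the end, for the whole second after the job is handed in: the table is locked in the hole at the green pin: plunger out to within 2.5 mm, the arm's pointer line within 6 mm of the pin's axis, table at rest (value of joint plunger below 0.0025 m and horizontal distance between pointer and green_pin below 0.006 m and velocity of joint index_arm between -0.02 and 0.02 rad/s); the robot touches nothing.
It fails at once if the fingers load the rotary table with more than 40 N (pinched or forced) (contact force between the fingers and rotary_table above 40 N).
It fails at once if the screw jar is moved more than 25 mm (distance of screw_jar from where it was at the start of the episode above 0.025 m).
It fails at once if the masking tape is moved more than 25 mm (distance of tape_roll from where it was at the start of the episode above 0.025 m).
It fails at once if the C-clamp is moved more than 25 mm (distance of clamp from where it was at the start of the episode above 0.025 m).
It fails at once if the glue bottle is moved more than 25 mm (distance of glue from where it was at the start of the episode above 0.025 m).
It also fails if it takes over 38 s, if anything falls off the work surface, if the arm or the gripper's body presses on something with over 40 N, if the wrist force passes 120 N, or if a joint passes its speed limit or range.

## Robot

A 6-joint arm with a two-finger parallel gripper is mounted at the origin on a cart in front of the work surface, level with it; the furniture and walls round the work are solid. World frame = base frame: x ahead of the robot, y to its left, z up, the work surface at z = 0. Lengths are in m, angles in rad, forces in N, time in s.
With the tool pointing down it reaches from about 0.275 to 0.875 m from the base axis. Payload 12.5 kg.
Tool frame: the origin (TCP) lies midway between the tips of the shut fingers; the grasp point (between the pads) lies 19 mm behind it; z points along the fingers, y is the line along which they close (so a half turn about z gives the same grasp; the last joint's range is limited). The gripper opens to 85 mm and grips with 20 to 120 N. Pads are 22 mm wide; open, the fingers measure 114 mm over their backs; the gripper's body (76 mm by 85 mm) begins 54 mm behind the grasp point. The pads swing forward as they close: fully open they stand 13 mm farther back than shut.
Start: joints at [1.26, 0.351, 1.652, -0, 1.139, -0.085], TCP at [0.123, 0.536, 0.231] pointing down, gripper open.
Joint ranges: [-2.75, 2.75], [-0.79, 2.1], [0.01, 2.65], [-1.57, 4.71], [0.07, 3.14], [-2.87, 2.87]. Speed limits (rad/s): [2.22, 2.22, 2.79, 3.14, 3.14, 3.14].

## Interface

Orientations are given as a unit quaternion [x, y, z, w].
In Python, from cell import manip gives the robot as it stands.
- The arm moves only by the tool carry_out, never from a script. Its argument "moves" is one flat list of numbers, 5 for each row, row after row: the shift along the tool's x, y, z in cm, then the turn about the tool's z in rad, then the finger opening in cm, from 0 to 8.54. A call has 1 to 5 rows; each row is the pose to reach, as a shift and turn from the pose commanded when the call began, along the tool's axes at that moment; what a row does not reach only later rows make up. A row lasts 1/12 s, in which the tool goes at most 41.7 mm and 7.16 degrees, less where a joint would pass 70% of its speed; a pose out of reach is approached as far as the arm can. A call with a gripper value outside its range is refused whole. The fingers move at their own pace and stop on an object; the grip force is fixed at half the most. Time passes only in rows, so rows that repeat a pose let the fingers close. It gives the time, the measured TCP pose, the force, the opening and the grip force at its end, in the units of the state.
- manip.get_state(): the state, without advancing time (a new reading comes with each control period).
- manip.grab_frame(name): name is "side" or "top" or "wrist"; returns (picture, depth): 384x512x3 uint8, red, green, blue; 384x512 float32, m along the optical axis (not along the pixel's ray), 0 where there is no reading.
- manip.camera_model(name): a dict with "K" (3x3 intrinsics, pixels), "camera_from_world" (4x4, takes a point from world to camera coordinates); the wrist camera has in their place "tool_from_camera" (4x4, takes a point from camera to tool coordinates, whose origin is the TCP and whose axes are the flange's). Camera axes: x right, y up, looking along -z (the intrinsics and any distortion apply to the point x, -y, -z); pixel columns grow to the right and rows downward; lengths in m; the calibration is good to about 2 mm. A picture is of the moment at which its call begins: read the wrist's pose just before it. camera_model takes no time and is no camera call.
- manip.sign_off(): hands the job in; it is judged then, once.
Trained networks look in the newest picture that a camera, given by its name, has taken for a name from the list of things; names that differ only in an ending like _2 or _b are one class to them, and where a whole thing is asked for, a point or a joint stands for the part that bears it (a point fixed in the world has none). Each returns a list of dicts, best first, with "conf" (0 to 1); they miss things now and then, are a little off and sometimes report something else, mostly with a low value. They report only what shows in the picture. A call takes as long as a camera call.
- manip.find_in(query, camera): "bbox" ([left, top, width, height] in pixels, round what is visible of it).
The state is a dict: "clock": time; "joints": joint angles; "dq": joint speeds; "joint_efforts": joint torques, N m; "eef_pos": TCP position; "tcp_rot": TCP orientation; "ft_force": force on the tool from outside, world axes, zero at the start; "wrist_torque": the same for the moment, N m; "opening": finger opening in m; "grip_force": force on a finger pad.
Only numpy, scipy, OpenCV 4.12 (cv2) and the standard library are available. Lean on these libraries where they do the work, as an engineer would, in place of code of your own. Each camera call takes 0.05 s, during which the arm holds its last target. There are 200 camera calls.

## Working session

There is one attempt and no reset: what is moved stays moved. The work goes in short steps, Python scripts to look and compute and a tool call to move; the robot and the scene stay as the last step left them, time stands still between calls to the robot, and variables do not carry over. Pictures are saved under pics/ and viewed, at most 10 in all, crops included, and the job is handed in when it is done.

Besides the shell and the picture viewer there is one more tool, called after "Emit:" by a JSON object that holds its "api" and its "payload". carry_out: Moves the arm, as the interface text tells. Its arguments: {"type":"object","properties":{"moves":{"type":"array"}},"required":["moves"]}

```bash
mkdir -p pics
cat > h.py <<'E'
from cell import manip
import numpy as np, cv2
def pt(cam,u,v,d):
    m=manip.camera_model(cam);K=m["K"];K=np.array(K)
    c=np.array([(u-K[0,2])/K[0,0]*d,-(v-K[1,2])/K[1,1]*d,-d,1])
    return (np.linalg.inv(np.array(m["camera_from_world"]))@c)[:3]
def cloud(cam,d):
    m=manip.camera_model(cam);K=np.array(m["K"]);v,u=np.indices(d.shape)
    c=np.stack([(u-K[0,2])/K[0,0]*d,-(v-K[1,2])/K[1,1]*d,-d,np.ones_like(d)],-1)
    return (c@np.linalg.inv(np.array(m["camera_from_world"])).T)[...,:3]
E
python3 - <<'E'
from h import *
for c in("top","side"):
    p,d=manip.grab_frame(c); cv2.imwrite(f"pics/{c}0.png",p[...,::-1]); np.savez(f"{c}0.npz",p=p,d=d)
    print(c,manip.camera_model(c).keys())
    for q in("button_top","green_pin","red_pin","rotary_table"):
        print(q,[(np.round(r["bbox"]),round(r["conf"],2)) for r in manip.find_in(q,c)[:2]])
s=manip.get_state();print(s)
E
```

```text
top dict_keys(['K', 'camera_from_world'])
button_top [(array([217., 210.,  21.,  22.]), 0.84), (array([210., 160.,  52.,  81.]), 0.18)]
green_pin [(array([215., 210.,  23.,  22.]), 0.63), (array([254., 239.,   6.,   5.]), 0.44)]
red_pin [(array([195., 225.,   6.,   7.]), 0.44)]
rotary_table [(array([178., 164., 117.,  84.]), 0.66), (array([292., 172.,  48.,  36.]), 0.63)]
side dict_keys(['K', 'camera_from_world'])
button_top [(array([282., 198.,  21.,  12.]), 0.73)]
green_pin [(array([229., 183.,  88.,  72.]), 0.23)]
red_pin [(array([288., 229.,  12.,   9.]), 0.59)]
rotary_table [(array([230., 190.,  84.,  66.]), 0.71)]
{'clock': 0.5, 'joints': array([ 1.26040458e+00,  3.50767762e-01,  1.65184516e+00, -5.69936610e-06,
        1.13910501e+00, -8.45728486e-02]), 'dq': array([-0.00026821,  0.00031652, -0.0010037 ,  0.00032599, -0.00176611,
        0.00053866]), 'joint_efforts': array([-3.15711804e-05, -5.05732262e+01, -2.91499078e+01,  2.53341540e-05,
        7.85026186e-04,  2.89903687e-05]), 'eef_pos': array([0.12309732, 0.53600733, 0.23123524]), 'tcp_rot': array([ 1.12668510e-01,  9.93632630e-01, -6.19279392e-05, -9.75169568e-06]), 'ft_force': array([ 0.76863138, -0.2831933 , -1.04821384]), 'wrist_torque': array([ 0.01459952, -0.00732269,  0.00966461]), 'grip_force': 0.0, 'opening': 0.08555898118774814}
```

View pics/top0.png

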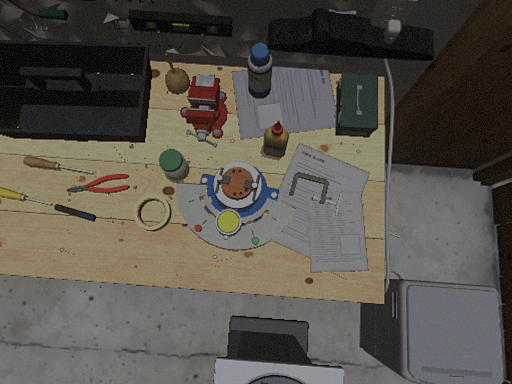

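View pics/side0.png

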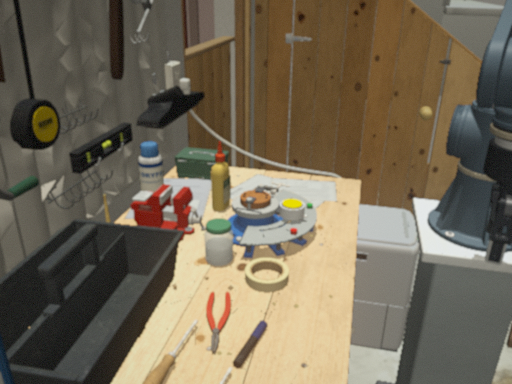

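The top view shows the button at about (228,221), the green pin at (255,240) to its right, the red pin at (198,228) and the table centre near (239,183). The jar and tape are on the red side, so they are out of the way.

Run:
```python
from h import *
from scipy.optimize import least_squares
z=np.load("top0.npz");p,d=z["p"],z["d"];P=cloud("top",d)
hsv=cv2.cvtColor(p,cv2.COLOR_RGB2HSV).astype(int)
m=manip.camera_model("top");K=np.array(m["K"]);T=np.array(m["camera_from_world"])
def ray(u,v,zw):
    a=pt("top",u,v,0.);b=pt("top",u,v,1.);return a+(b-a)*(zw-a[2])/(b[2]-a[2])
def blob(box,lo,hi,zw,n):
    x0,y0,x1,y1=box;H=hsv[y0:y1,x0:x1];M=np.all((H>=lo)&(H<=hi),-1);v,u=np.nonzero(M)
    c=u.mean()+x0,v.mean()+y0;dd=np.median(d[y0:y1,x0:x1][M])
    print(n,M.sum(),np.round(c,1),"ray",np.round(ray(*c,zw),4),"depth",np.round(np.median(P[y0:y1,x0:x1][M],0),4));return ray(*c,zw)
b=blob((212,205,245,238),(22,120,80),(35,255,255),.09,"button")
g=blob((248,232,264,248),(45,80,40),(90,255,255),.055,"green")
r=blob((190,220,206,236),(0,120,60),(8,255,255),.055,"red")
# fit axis + heading: button 100mm, pins 148 mm at +-30
def f(q):
    x,y,t=q;h=lambda R,a:np.array([x-R*np.cos(t+a),y-R*np.sin(t+a)])
    return np.r_[h(.1,0)-b[:2],h(.148,np.pi/6)-g[:2],h(.148,-np.pi/6)-r[:2]]
for s in(1,-1):
    if s==-1: break
best=min((least_squares(lambda q:(lambda x,y,t:np.r_[np.array([x-.1*np.cos(t),y-.1*np.sin(t)])-b[:2],np.array([x-.148*np.cos(t+s*np.pi/6),y-.148*np.sin(t+s*np.pi/6)])-g[:2],np.array([x-.148*np.cos(t-s*np.pi/6),y-.148*np.sin(t-s*np.pi/6)])-r[:2]])(*q),[b[0]+.1,b[1],0]) for s in(1,-1)),key=lambda o:o.cost)
print(best.x,best.fun)
print("cam",np.linalg.inv(T)[:3,3])
```

```text
button 355 [227.9 221.1] ray [0.4796 0.1516 0.09  ] depth [0.4794 0.1516 0.0883]
green 37 [255. 240.] ray [0.442  0.0825 0.055 ] depth [0.4419 0.0825 0.0561]
red 35 [197.8 227.6] ray [0.4622 0.2287 0.055 ] depth [0.4622 0.2283 0.0559]
[ 0.5789073   0.13800542 -0.13735767] [ 2.87357564e-04  9.25153823e-05 -1.99800936e-04 -2.70177234e-04
 -8.75566251e-05  1.77661851e-04]
cam [0.35602499 0.07382756 0.99504307]
```

Emit:
{"api": "carry_out", "payload": {"moves": [-3.3,-2.24,0.2,0,0,-6.6,-4.48,0.4,0,0,-9.9,-6.72,0.6,0,0,-13.2,-8.96,0.8,0,0,-16.5,-11.2,1.0,0,0]}}

```text
clock: 0.92
eef_pos: [0.2597, 0.3885, 0.2213]
tcp_rot: [0.112, 0.994, 0.0, 0.0]
ft_force: [1.3, 1.9, 0.4]
opening: 0.0254
grip_force: 0.0
```

Emit:
{"api": "carry_out", "payload": {"moves": [-3.3,-2.24,0.2,0,0,-6.6,-4.48,0.4,0,0,-9.9,-6.72,0.6,0,0,-13.2,-8.96,0.8,0,0,-16.5,-11.2,1.0,0,0]}}

```text
clock: 1.33
eef_pos: [0.3956, 0.2422, 0.2115]
tcp_rot: [0.113, 0.994, 0.0, 0.0]
ft_force: [0.9, 1.7, 0.7]
opening: 0.0001
grip_force: 0.0
```

Emit:
{"api": "carry_out", "payload": {"moves": [-3.3,-2.24,0.8,0,0,-6.6,-4.48,1.6,0,0,-10.4,-7.1,2.4,0,0,-10.4,-7.1,3.2,0,0,-10.4,-7.1,3.2,0,0]}}

```text
clock: 1.75
eef_pos: [0.4805, 0.1495, 0.1778]
tcp_rot: [0.114, 0.993, -0.0, -0.001]
ft_force: [-1.0, 0.3, 0.2]
opening: 0.0001
grip_force: 0.0
```

```bash
cat >> h.py <<'E'
from scipy.spatial.transform import Rotation as R
AX=np.array([.5789,.1380]);T0=-.1374
def hole(a): t=T0+a;return AX-.1*np.array([np.cos(t),np.sin(t)])
def rel(p,s=None):
    s=s or manip.get_state();return np.round(R.from_quat(s["tcp_rot"]).inv().apply(np.array(p)-s["eef_pos"])*100,2)
E
python3 - <<'E'
from h import *
s=manip.get_state();print(s["clock"],s["eef_pos"],s["tcp_rot"],s["ft_force"],s["opening"])
print(rel([*hole(0),.095]))
p,d=manip.grab_frame("wrist");cv2.imwrite("pics/w1.png",p[...,::-1])
p,d=manip.grab_frame("side");cv2.imwrite("pics/s1.png",cv2.resize(p[150:280,190:360,::-1],None,fx=4,fy=4))
E
```

```text
1.75 [0.48051318 0.14954002 0.17779392] [ 1.14314138e-01  9.93444082e-01 -3.97476619e-04 -9.88036628e-04] [-0.97471816  0.33943438  0.16615952] 0.00010222366822759451
[0.1  0.2  8.28]
```

View pics/w1.png

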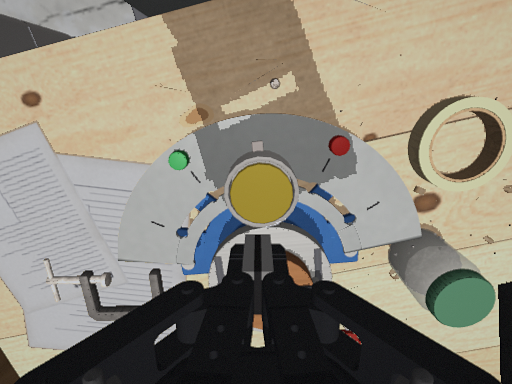

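View pics/s1.png

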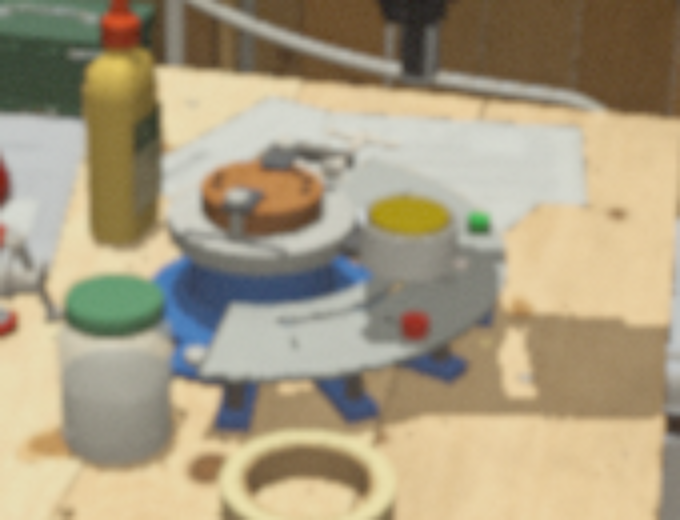

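The wrist view shows the shut fingertips just in front of the button (262,193), and nothing is in the way on the green side. I'll go down to just above the button.

Emit:
{"api": "carry_out", "payload": {"moves": [0.1,0.2,2.5,0,0,0.1,0.2,5,0,0,0.1,0.2,7,0,0,0.1,0.2,7.8,0,0,0.1,0.2,7.8,0,0]}}

```text
clock: 2.27
eef_pos: [0.4783, 0.1544, 0.1005]
tcp_rot: [0.112, 0.994, -0.0, -0.001]
ft_force: [0.1, 0.4, -0.8]
opening: 0.0003
grip_force: 0.0
```

Run:
```python
from h import *
s=manip.get_state();print(s["clock"],s["eef_pos"],s["tcp_rot"],s["ft_force"])
print(rel([*hole(0),.09]))
```

```text
2.2667 [0.47825244 0.15438419 0.10048845] [ 1.11863143e-01  9.93722929e-01 -3.52899255e-04 -1.11922133e-03] [ 0.05560307  0.44424031 -0.77464369]
[-0.22 -0.23  1.05]
```

Emit:
{"api": "carry_out", "payload": {"moves": [-0.2,-0.2,0.4,0,0,-0.2,-0.2,0.8,0,0,-0.2,-0.2,1.2,0,0,-0.2,-0.2,1.5,0,0,-0.2,-0.2,1.8,0,0]}}

```text
clock: 2.68
eef_pos: [0.4816, 0.1513, 0.0838]
tcp_rot: [0.113, 0.994, 0.0, 0.001]
ft_force: [0.4, 1.3, 4.8]
opening: -0.0002
grip_force: 2.6
```

Emit:
{"api": "carry_out", "payload": {"moves": [0,0,0.3,0,0,0,0,0.6,0,0,0,0,0.8,0,0,0,0,0.9,0,0,0,0,0.9,0,0]}}

```text
clock: 3.1
eef_pos: [0.4817, 0.1513, 0.0747]
tcp_rot: [0.113, 0.994, 0.0, 0.001]
ft_force: [0.7, -0.0, 7.9]
opening: -0.0002
grip_force: 4.3
```

Emit:
{"api": "carry_out", "payload": {"moves": [0,0,0,0,0,0,0,0,0,0,0,0,0,0,0]}}

```text
clock: 3.35
eef_pos: [0.4817, 0.1513, 0.0749]
tcp_rot: [0.113, 0.994, 0.0, 0.001]
ft_force: [-1.1, -0.2, 7.6]
opening: -0.0002
grip_force: 4.2
```

Run:
```python
from h import *
s=manip.get_state();print(s["clock"],s["eef_pos"],s["tcp_rot"],s["ft_force"])
for a in (0,.1,.2,.3,.4,.46,.524): print(a,rel([*hole(a),.073]))
```

```text
3.35 [0.48165109 0.15128108 0.0749408 ] [1.12716616e-01 9.93626848e-01 2.81591003e-04 7.55832040e-04] [-1.11723436 -0.22644049  7.61124542]
0 [ 0.19 -0.    0.19]
0.1 [ 0.05 -0.99  0.19]
0.2 [-0.19 -1.96  0.19]
0.3 [-0.52 -2.9   0.19]
0.4 [-0.94 -3.81  0.19]
0.46 [-1.24 -4.33  0.19]
0.524 [-1.59 -4.87  0.19]
```

Emit:
{"api": "carry_out", "payload": {"moves": [0,0,0.2,0,0,0,0,0.4,0,0,0,0,0.4,0,0,0,0,0.4,0,0,0,0,0.4,0,0]}}

```text
clock: 3.77
eef_pos: [0.4817, 0.1513, 0.071]
tcp_rot: [0.113, 0.994, 0.0, 0.001]
ft_force: [-1.0, 1.2, 9.0]
opening: -0.0004
grip_force: 5.0
```

Run:
```python
from h import *
s=manip.get_state();print(s["clock"],s["eef_pos"],s["ft_force"])
v=s["eef_pos"][:2]-AX;print(np.hypot(*v))
for a in np.arange(1,11)*.0524: c,q=np.cos(a),np.sin(a);print(round(a,3),rel([*(AX+[c*v[0]-q*v[1],q*v[0]+c*v[1]]),s["eef_pos"][2]]))
```

```text
3.7667 [0.48167512 0.15127228 0.07102927] [-0.98956324  1.24495019  8.99048867]
0.09812660399473534
0.052 [-0.06 -0.51 -0.  ]
0.105 [-0.15 -1.02 -0.  ]
0.157 [-0.26 -1.52 -0.  ]
0.21 [-0.4  -2.01 -0.  ]
0.262 [-0.56 -2.5  -0.  ]
0.314 [-0.75 -2.98 -0.  ]
0.367 [-0.97 -3.45 -0.  ]
0.419 [-1.21 -3.9  -0.  ]
0.472 [-1.47 -4.34 -0.  ]
0.524 [-1.75 -4.77 -0.  ]
```

Emit:
{"api": "carry_out", "payload": {"moves": [-0.03,-0.25,0,0,0,-0.06,-0.51,0,0,0,-0.1,-0.76,0,0,0,-0.15,-1.02,0,0,0,-0.15,-1.02,0,0,0]}}

```text
clock: 4.18
eef_pos: [0.481, 0.1407, 0.0711]
tcp_rot: [0.113, 0.994, 0.0, 0.001]
ft_force: [0.0, -0.2, 10.2]
opening: -0.0001
grip_force: 5.0
```

Emit:
{"api": "carry_out", "payload": {"moves": [-0.05,-0.25,0,0,0,-0.11,-0.5,0,0,0,-0.18,-0.75,0,0,0,-0.25,-0.99,0,0,0,-0.25,-0.99,0,0,0]}}

```text
clock: 4.6
eef_pos: [0.4814, 0.1305, 0.0711]
tcp_rot: [0.113, 0.994, 0.0, 0.001]
ft_force: [-0.8, -0.8, 9.3]
opening: 0.0003
grip_force: 5.0
```

```bash
cat > look.py <<'E'
import sys
from h import *
s=manip.get_state();print(s["clock"],s["eef_pos"],s["ft_force"])
v=s["eef_pos"][:2]-AX;print("tcp rad",np.hypot(*v),"ang",np.arctan2(-v[1],-v[0])-T0)
p,d=manip.grab_frame("wrist");cv2.imwrite(sys.argv[1],p[...,::-1])
v0=np.array([.48167,.15127])-AX
for a in np.arange(.21,.53,.0524): c,q=np.cos(a),np.sin(a);print(round(a,3),rel([*(AX+[c*v0[0]-q*v0[1],q*v0[0]+c*v0[1]]),s["eef_pos"][2]],s))
E
python3 look.py pics/w2.png
```

```text
4.6 [0.48135187 0.13050069 0.07113325] [-0.81187924 -0.80031739  9.25749112]
tcp rad 0.09783597140891108 ang 0.21412714972791388
0.21 [ 0.04  0.01 -0.  ]
0.262 [-0.13 -0.47 -0.  ]
0.315 [-0.32 -0.95 -0.  ]
0.367 [-0.54 -1.42 -0.  ]
0.42 [-0.77 -1.87  0.  ]
0.472 [-1.04 -2.32  0.  ]
0.524 [-1.32 -2.74  0.  ]
```

View pics/w2.png

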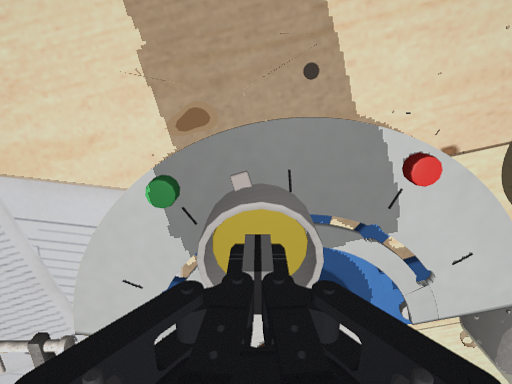

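The arm is turning with the finger: the white pointer (240,181) is about 12° past the start mark (290,181), towards the green pin (162,191). I'll continue.

Emit:
{"api": "carry_out", "payload": {"moves": [-0.06,-0.23,0,0,0,-0.13,-0.47,0,0,0,-0.22,-0.71,0,0,0,-0.32,-0.95,0,0,0,-0.32,-0.95,0,0,0]}}

```text
clock: 5.07
eef_pos: [0.4826, 0.1205, 0.0712]
tcp_rot: [0.113, 0.994, 0.0, 0.001]
ft_force: [-0.1, -0.1, 9.5]
opening: -0.0
grip_force: 4.9
```

Emit:
{"api": "carry_out", "payload": {"moves": [-0.1,-0.23,0,0,0,-0.22,-0.47,0,0,0,-0.33,-0.7,0,0,0,-0.45,-0.92,0,0,0,-0.45,-0.92,0,0,0]}}

```text
clock: 5.48
eef_pos: [0.4848, 0.1105, 0.0712]
tcp_rot: [0.113, 0.994, 0.0, 0.001]
ft_force: [0.3, -0.3, 10.2]
opening: 0.0
grip_force: 5.0
```

Emit:
{"api": "carry_out", "payload": {"moves": [-0.13,-0.22,0,0,0,-0.27,-0.45,0,0,0,-0.41,-0.66,0,0,0,-0.55,-0.87,0,0,0,-0.55,-0.87,0,0,0]}}

```text
clock: 5.9
eef_pos: [0.4882, 0.1008, 0.0711]
tcp_rot: [0.113, 0.994, 0.0, 0.001]
ft_force: [0.6, 0.0, 10.1]
opening: 0.0002
grip_force: 5.0
```

```bash
python3 look.py pics/w3.png
python3 - <<'E'
from h import *
p,d=manip.grab_frame("top");cv2.imwrite("pics/t3.png",cv2.resize(p[190:260,180:280,::-1],None,fx=7,fy=7,interpolation=2))
E
```

```text
5.9 [0.48820512 0.10079423 0.07114131] [ 0.60037181  0.01308111 10.09800575]
tcp rad 0.09802973990221915 ang 0.5266942365306676
0.21 [ 1.37  2.75 -0.  ]
0.262 [ 1.2   2.27 -0.  ]
0.315 [ 1.01  1.79 -0.  ]
0.367 [ 0.8   1.32 -0.  ]
0.42 [ 0.56  0.87 -0.  ]
0.472 [ 0.3   0.43 -0.  ]
0.524 [ 0.01 -0.   -0.  ]
```

View pics/w3.png

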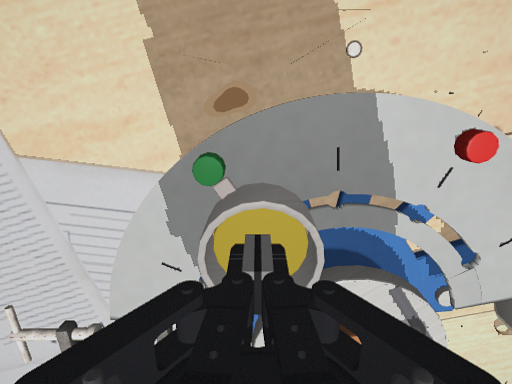

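The pointer (224,189) lines up with the green pin (209,169), so I'll release straight up.

Emit:
{"api": "carry_out", "payload": {"moves": [0,0,-0.4,0,0,0,0,-0.8,0,0,0,0,-1.2,0,0,0,0,-1.6,0,0,0,0,-2.0,0,0]}}

```text
clock: 6.42
eef_pos: [0.4875, 0.101, 0.0907]
tcp_rot: [0.113, 0.994, 0.0, 0.0]
ft_force: [-0.6, 0.1, -0.1]
opening: 0.0
grip_force: 0.0
```

Emit:
{"api": "carry_out", "payload": {"moves": [0,0,-2,0,0,0,0,-4,0,0,0,0,-6,0,0,0,0,-8,0,0,0,0,-8,0,0]}}

```text
clock: 6.83
eef_pos: [0.4883, 0.1012, 0.1734]
tcp_rot: [0.113, 0.994, 0.0, 0.002]
ft_force: [0.4, 0.5, 0.2]
opening: -0.0
grip_force: 0.0
```

```bash
python3 look.py pics/w4.png|head -2
python3 - <<'E'
from h import *
p,d=manip.grab_frame("side");cv2.imwrite("pics/s4.png",cv2.resize(p[150:280,190:360,::-1],None,fx=4,fy=4))
H=cv2.cvtColor(p,cv2.COLOR_RGB2HSV).astype(int)[185:225,270:310];M=np.all((H>=(22,120,80))&(H<=(35,255,255)),-1)
P=cloud("side",d)[185:225,270:310][M];print("button side",len(P),np.median(P,0))
m=manip.camera_model("wrist");s=manip.get_state()
p,d=manip.grab_frame("wrist");K=np.array(m["K"]);v,u=np.indices(d.shape)
c=np.stack([(u-K[0,2])/K[0,0]*d,-(v-K[1,2])/K[1,1]*d,-d,np.ones_like(d)],-1)@np.array(m["tool_from_camera"]).T
W=R.from_quat(s["tcp_rot"]).apply(c[...,:3].reshape(-1,3)).reshape(c.shape[:2]+(3,))+s["eef_pos"]
H=cv2.cvtColor(p,cv2.COLOR_RGB2HSV).astype(int);
for n,lo,hi in(("btn",(20,150,60),(32,255,255)),("grn",(55,120,60),(80,255,255))):
    M=np.all((H>=lo)&(H<=hi),-1).astype(np.uint8);k,l,st,ce=cv2.connectedComponentsWithStats(M)
    for i in range(1,k):
        if st[i,4]>150: print(n,st[i],np.round(W[l==i].mean(0),4),np.round(np.median(W[l==i][:,2]),4))
print(hole(.5236))
E
```

```text
6.8333 [0.48825151 0.10117332 0.17335195] [0.4218346  0.47661381 0.20013842]
tcp rad 0.0978435081454929 ang 0.5232895790714106
button side 126 [0.48489367 0.11171016 0.08859622]
btn [ 228  165   64   61 3077] [0.4851 0.1022 0.0903] 0.0892
grn [217 132  20  21 305] [0.4424 0.0827 0.057 ] 0.0571
[0.48626529 0.1003329 ]
```

View pics/w4.png

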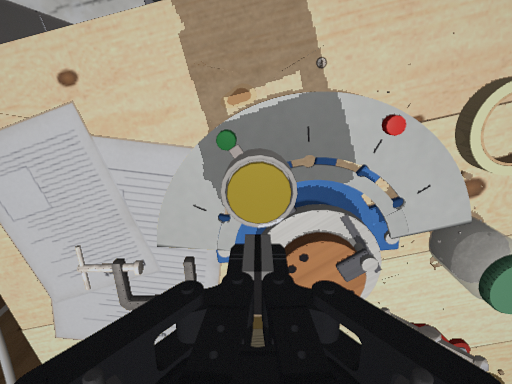

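The button is out again, with its top at z ≈ 0.089–0.090. The pointer (236,152) points at the green pin (226,140), and the fingers are clear. I'm handing the job in.

```bash
python3 -c "
from cell import manip
print(manip.sign_off())"
```

```text
the job is handed in; nothing more can be done
None
```

I turned the table to the green-pin hole and handed the job in: the plunger has sprung out there (button top back at about 90 mm), the pointer lines up with the green pin, and the fingers are clear; the sign-off call gave no pass/fail result.

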